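Close up the bench boxes before spraying

TASK

Spraying starts soon: push both drawers of the small-parts unit fully home and press the tool box lid right down shut, in any order, so that no overspray gets in. Use only the fingertips, from outside: do not grip or hook the drawers or the lid, do not slam them, and leave everything else on the bench where it is.

Things in the scene. Friction and masses are not known exactly. Their poses are not given: they have to be found in the camera images.
- drawer_unit: fixed grey steel small-parts unit, 140 mm deep (its x) x 220 mm wide (its y) x 85 mm high, with two drawers side by side. Origin: centre of its underside, on the bench. Its -x axis is the way the drawers slide out (roughly towards the robot, turned up to 0.25 rad). It stands on the left or on the right of the bench; the tool box takes the other side.
- toolbox: fixed dark steel tool box, 160 mm deep (its x) x 230 mm wide (its y) x 100 mm high, open top, with a lid hinged along its far top edge (its +x side). Origin: centre of its underside, on the bench. Turned up to 0.25 rad.
- lid (a joint): lid angle, rad: 0 = shut, flat on the box; grows as its near edge rises (hinge on the far side); at the start 0.6 to 1.0. The hinge is stiff: the lid stays where it is left, and a push of about 3 to 6 N on the outer half of its top face lowers it.
- lid_hinge (a point): point on the outer (top) face of the lid directly at the hinge line, mid-width; 80 mm from the tool box's centre along its +x and 111 mm above the bench when shut (the hinge axis itself is 11 mm under this face, 100 mm above the bench)
- lid_edge (a point): middle of the lid's free (near) edge, on its outer (top) face, 162 mm from lid_hinge; the lid is a plain plate 162 x 232 mm, 10 mm thick, with a rubber lining on its inner side that is not to be touched
- drawer_l (a joint): how far the left (its unit's +y side) drawer is out, m: 0 = fully home, 0.03 to 0.075 at the start, limit 0.095. Slides with about 1.5 N of friction and stays where it is left.
- drawer_l_pull (a point): middle of the near face of this drawer's pull, a solid aluminium lip 90 mm wide, 12 mm high, standing 10 mm out from the drawer front; the point lies 70 mm above the bench. With the drawer home it is 80 mm from the unit's centre along its -x, 54 mm to its own side. The drawer front is 103 mm wide, its top edge 80 mm above the bench.
- drawer_r (a joint): how far the right (its unit's -y side) drawer is out, m: 0 = fully home, 0.03 to 0.075 at the start, limit 0.095. Slides with about 1.5 N of friction and stays where it is left.
- drawer_r_pull (a point): middle of the near face of this drawer's pull, a solid aluminium lip 90 mm wide, 12 mm high, standing 10 mm out from the drawer front; the point lies 70 mm above the bench. With the drawer home it is 80 mm from the unit's centre along its -x, 54 mm to its own side. The drawer front is 103 mm wide, its top edge 80 mm above the bench.
- sanding_block: cork sanding block, 35 x 90 x 28 mm, lying on the rear half of the drawer unit's top; origin: centre of its underside. A bystander.
- filler_jar: small jar, 44 mm across, 70 mm high, standing between the drawer unit and the tool box; origin: centre of its underside. A bystander.
- tape_roll: roll of masking tape lying flat, 90 mm across, 24 mm high, in the middle of the near part of the bench; origin: centre of its underside. A bystander.
- mixing_cup: white paint mixing cup, 76 mm across, 80 mm high, behind the boxes; origin: centre of its underside. A bystander.
- spray_can: bare metal can, 64 mm across, 170 mm high, standing off to the left; origin: centre of its underside. A bystander.
- wrench: steel wrench lying flat off to the left; origin: about its middle, on its underside. A bystander.
- screwdriver: screwdriver lying off to the right; origin: about its middle, on its underside. A bystander.

How it is judged:
By the outcome, as a careful person would: the job done as asked, in the order asked, and still so for the second after the job is handed in, with the robot touching nothing.
It also fails if it takes over 64 s, if anything falls off the work surface, if the arm or the gripper's body presses on something with over 40 N, if the wrist force passes 120 N, or if a joint passes its speed limit or range.

ROBOT

A 6-joint arm with a two-finger parallel gripper is mounted at the origin on the work surface. World frame = base frame: x ahead of the robot, y to its left, z up, the work surface at z = 0. Lengths are in m, angles in degrees, forces in N, time in s.
With the tool pointing down it reaches from about 0.25 to 0.725 m from the base axis. Payload 9.7 kg.
Tool frame: the origin (TCP) lies midway between the tips of the shut fingers; the grasp point (between the pads) lies bot.grasp_offset behind it (bot.grasp_offset is the distance from the TCP to the grasp point, in m); x points along the fingers, y is the direction in which the jaws open and shut, and the axes are right-handed (so a half turn about x gives the same grasp; the last joint's range is limited). The gripper opens to 85 mm and grips with 20 to 120 N. Pads are 22 mm wide; open, the fingers measure 114 mm over their backs; the gripper's body (76 mm by 85 mm) begins 54 mm behind the grasp point. The pads swing forward as they close: fully open they stand 13 mm farther back than shut.
Start: joints at [69.041, 4.979, 10.078, 95.1, 0, 90], TCP at [0.197, 0.514, 0.231] pointing down, gripper open.
Joint ranges: [-179.16, 179.16], [-48.56, 103.87], [-65.8, 70.77], [-126.05, 130.52], [-82.76, 87.17], [-180, 180]. Speed limits (degrees/s): [127.2, 127.2, 147.25, 180, 180, 180].

INTERFACE

Orientations are given as [roll, pitch, yaw] about the fixed x, y, z axes, in that order (R = Rz(yaw) Ry(pitch) Rx(roll)).
In Python, from workcell import status, camera, bot gives the robot as it stands.
- The arm moves only by the shell command python3 -m jog 'ROWS' [OPENING] [FORCE]. ROWS is text: rows parted by semicolons, each of 4 numbers parted by spaces: the shift along the tool's x, y, z in mm, then the turn about the tool's x in degrees. A call has exactly 8 rows; each row is the pose to reach, as a shift and turn from the pose commanded when the call began, along the tool's axes at that moment; what a row does not reach only later rows make up. A row lasts 1/8 s, in which the tool goes at most 62.5 mm and 10.7 degrees, less where a joint would pass 70% of its speed; a pose out of reach is approached as far as the arm can. A call with a gripper value outside its range is refused whole. OPENING is the opening, from 0 (shut) to 1 (fully open), set as the call begins (- or left out, the last holds). The fingers move at their own pace and stop on an object; FORCE is the grip in N (left out, the last holds). Time passes only in rows, so rows that repeat a pose let the fingers close, or fill a call up. It gives the time, the measured TCP pose, the force and the opening at its end, in the units of the state.
- status.get_obs(): the state, without advancing time (a new reading comes with each control period).
- camera(name): name is "scene" or "top" or "wrist"; returns a dict with "color" (420x560x3 uint8, red, green, blue), "vfov" (degrees; the focal length in pixels is half the picture's height over the tangent of half this angle, whatever the lens; pixels are square), "cx", "cy" (the principal point, pixels), "rvec" (rotation vector, rad) and "tvec" (3), from world to camera coordinates, as OpenCV has them. Camera axes: x right, y down, z forward; pixel columns grow to the right and rows downward; lengths in m; the calibration is good to about 2 mm. A picture is of the moment at which its call begins. There is no depth.
- bot.job_done(): hands the job in, once; it reports no verdict.
The state is a dict: "time": time; "q": joint angles; "qd": joint speeds; "joint_efforts": joint torques, N m; "ee_pos": TCP position; "tcp_rot": TCP orientation; "wrist_force": force on the tool from outside, world axes, zero at the start; "torque": the same for the moment, N m; "opening": finger opening in m.
Only numpy, scipy, OpenCV 4.12 (cv2) and the standard library are available. Lean on these libraries where they do the work, as an engineer would, in place of code of your own. Each camera call takes 0.05 s, during which the arm holds its last target. There are 200 camera calls.

## Working session

There is one attempt and no reset: what is moved stays moved. The work goes in short steps, Python scripts to look and compute and a shell command to move; the robot and the scene stay as the last step left them, time stands still between calls to the robot, and variables do not carry over. Pictures are saved under pics/ and viewed, about 8 in all and at most 12, crops included, and the job is handed in when it is done.

```bash
mkdir -p pics
python3 - <<'E'
from workcell import status,camera,bot
import cv2,pickle
print(status.get_obs(), bot.grasp_offset)
for n in("scene","top"):
    c=camera(n); pickle.dump(c,open(f"pics/{n}0.pkl","wb"))
    cv2.imwrite(f"pics/{n}0.png",cv2.resize(c["color"][...,::-1],(800,600),interpolation=cv2.INTER_CUBIC))
    print(n,{k:v for k,v in c.items() if k!="color"})
E
```

```text
{'time': 0.0, 'q': array([ 6.90405104e+01,  5.01293927e+00,  1.00347985e+01,  9.50977358e+01,
       -1.33780795e-03,  9.00012194e+01]), 'qd': array([-0.11210754,  0.04219996, -0.13188446, -0.05294855,  0.03273181,
        0.02712611]), 'joint_efforts': array([ 4.20483586e-03, -5.20382953e+01,  4.64804649e+01,  1.62023969e-02,
       -4.06908640e-07, -6.05798078e-06]), 'ee_pos': array([0.19666987, 0.51340867, 0.23056849]), 'tcp_rot': array([ -88.98868283,   89.92411163, -109.94939093]), 'wrist_force': array([-0.6026546 , -0.81103725, -1.03373381]), 'torque': array([-0.01036059, -0.00031152, -0.00105737]), 'opening': 0.08541726789145059} 0.0187
scene {'vfov': 55.25330662155573, 'cx': 279.90628524765737, 'cy': 215.72323659756336, 'rvec': array([ 1.99562706,  0.83916781, -0.45357856]), 'tvec': array([-0.42810552, -0.1517611 ,  1.53174715])}
top {'vfov': 46.99537402009543, 'cx': 275.76281461137614, 'cy': 211.1702974576143, 'rvec': array([ 2.04338073, -2.18585929,  0.22495323]), 'tvec': array([0.01700954, 0.61223731, 1.31184762])}
```

View pics/scene0.png

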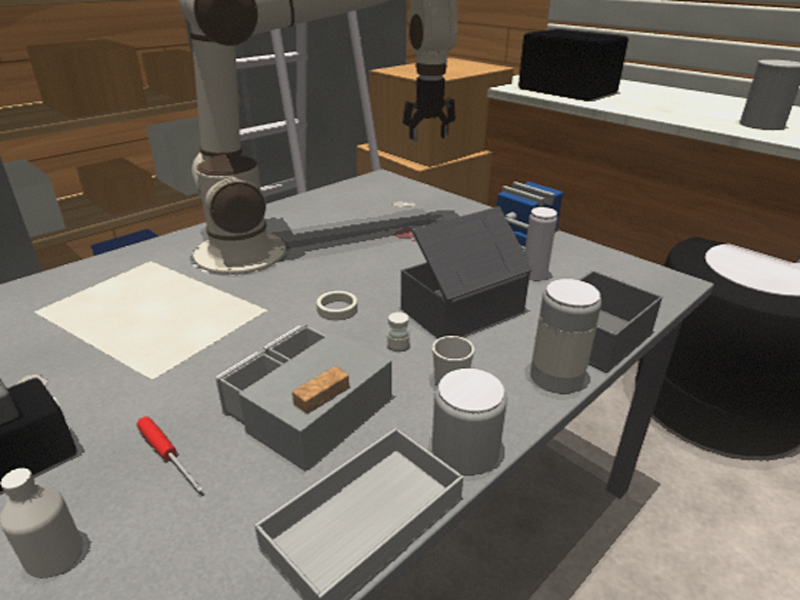

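View pics/top0.png

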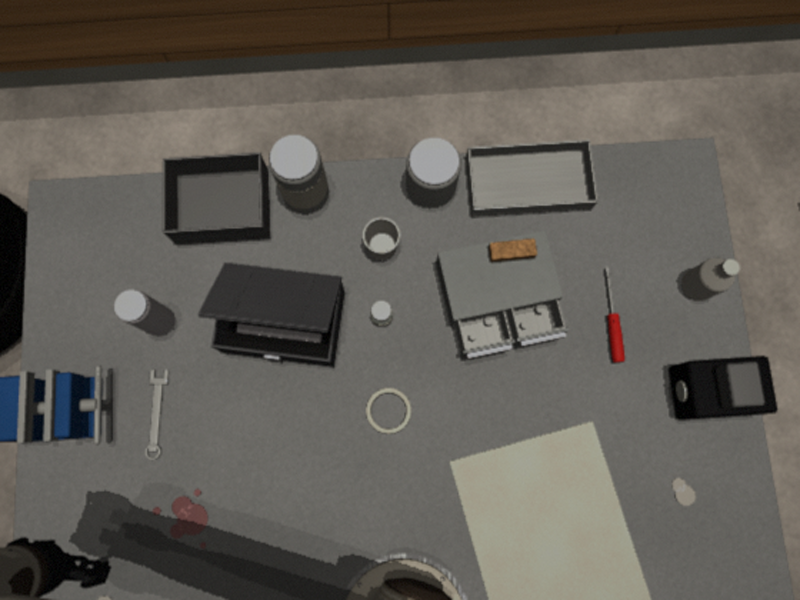

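The top view shows the tool box on the left at about (275,310) with its lid up. The drawer unit is on the right at about (505,300) with both drawers out. I'll take enlarged crops to measure from.

Run:
```python
import cv2,pickle
c=pickle.load(open("pics/top0.pkl","rb"))["color"][...,::-1]
for n,(u,v) in dict(dr=(296,164),tb=(136,178)).items():
    k=c[v:v+86,u:u+114]
    k=cv2.resize(k,None,fx=7,fy=7,interpolation=cv2.INTER_CUBIC)
    k=cv2.convertScaleAbs(k,alpha=1.0 if n=="dr" else 2.0)
    cv2.imwrite(f"pics/{n}.png",k[:600,:800])
```

```text
(no output)
```

View pics/dr.png

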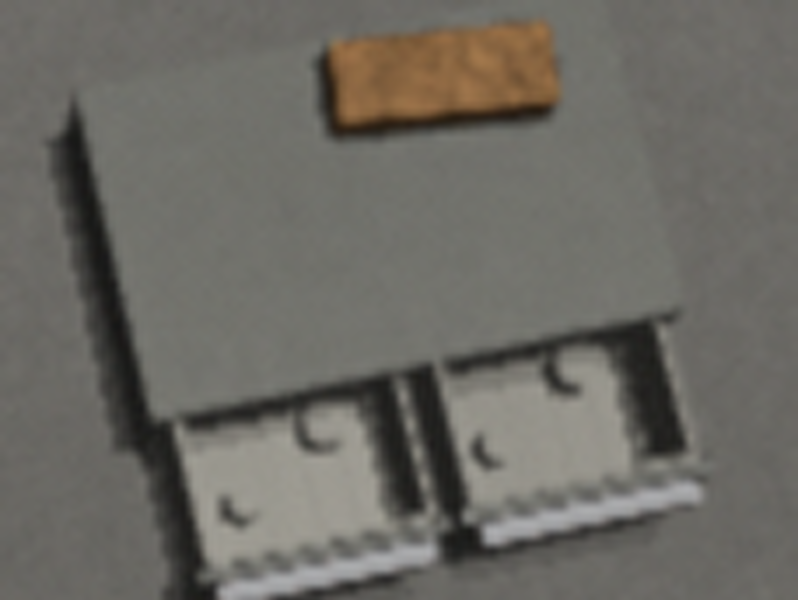

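View pics/tb.png

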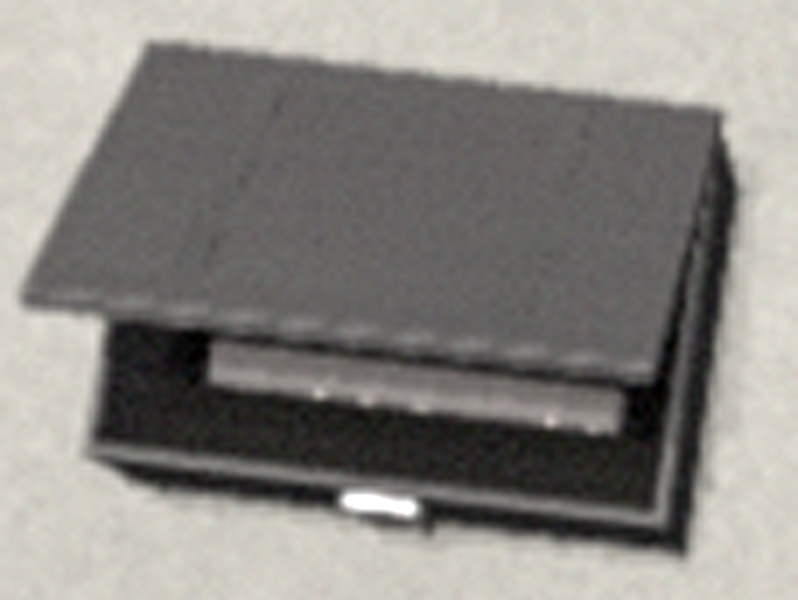

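The drawer crop shows:
- Unit top corners at (78,92), (150,422) and (682,315).
- Right pull near edge from (485,546) to (703,500), left pull near edge from (222,600) to (438,562).

The tool box crop shows:
- Rim near corners at (90,455) and (675,525).
- Lid hinge corners at (150,42) and (720,108), and lid free corners at (22,300) and (655,375).

```bash
cat > h.py <<'E'
import numpy as np,cv2,pickle
from scipy.optimize import least_squares
def proj(c,P):
    f=c["color"].shape[0]/2/np.tan(np.radians(c["vfov"]/2))
    K=np.array([[f,0,c["cx"]],[0,f,c["cy"]],[0,0,1]])
    return cv2.projectPoints(np.array(P,float),c["rvec"],c["tvec"],K,None)[0][:,0]
def W(p,P):
    P=np.array(P,float);s,k=np.sin(p[2]),np.cos(p[2])
    return np.c_[p[0]+k*P[:,0]-s*P[:,1],p[1]+s*P[:,0]+k*P[:,1],P[:,2]]
def drawer(p):
    L,R=p[3:5];z=.076
    return W(p,[(.07,.11,.085),(-.07,.11,.085),(-.07,-.11,.085),(-.08-L,.099,z),(-.08-L,.009,z),(-.08-R,-.009,z),(-.08-R,-.099,z)])
def lidpt(p,r,y):
    a=p[3];return W(p,[(.08+.011*np.sin(a)-r*np.cos(a),y,.1+.011*np.cos(a)+r*np.sin(a))])[0]
def box(p):
    return np.vstack([W(p,[(-.08,.115,.1),(-.08,-.115,.1)]),lidpt(p,0,.116),lidpt(p,0,-.116),lidpt(p,.162,.116),lidpt(p,.162,-.116)])
E
python3 - <<'E'
from h import *
c=pickle.load(open("pics/top0.pkl","rb"))
def fit(fn,px,off,p0):
    px=(np.array(px)+.5)/7-.5+off
    r=least_squares(lambda p:(proj(c,fn(p))-px).ravel(),p0)
    print(np.round(r.x,4)); print(np.round(r.fun.reshape(-1,2),1).tolist()); return r.x
d=fit(drawer,[(78,92),(150,422),(682,315),(222,600),(438,562),(485,546),(703,500)],(296,164),[.5,-.2,.2,.05,.05])
b=fit(box,[(90,455),(675,525),(150,42),(720,108),(22,300),(655,375)],(136,178),[.5,.2,0,.8])
pickle.dump((d,b),open("fit.pkl","wb"))
print("pulls",W(d,[(-.08-d[3],.054,.07),(-.08-d[4],-.054,.07)]))
print("lid edge/hinge",lidpt(b,.162,0),lidpt(b,0,0),"near box",W(b,[(-.08,0,.1)]))
for n,(u,v,z) in dict(jar=(381,305,.07),tape=(388,410,.024),cup=(380,228,.08)).items():
    f=lambda q:(proj(c,[[q[0],q[1],z]])[0]-np.array([u*.7,v*.7])); print(n,least_squares(f,[.5,0]).x)
E
```

```text
[ 0.6475 -0.2362  0.1363  0.065   0.0637]
[[-0.3, -0.2], [0.2, 0.1], [0.8, -0.2], [-0.5, 0.6], [0.2, -0.5], [-0.3, 0.0], [-0.1, 0.1]]
[ 0.5972  0.2035 -0.1823  0.6841]
[[-0.6, 0.4], [-0.8, 0.0], [-0.3, -0.2], [0.9, -0.3], [0.0, 0.2], [0.7, -0.1]]
pulls [[ 0.49654877 -0.2024343   0.07      ]
 [ 0.51254745 -0.30925109  0.07      ]]
lid edge/hinge [0.55922629 0.21044843 0.21090915] [0.68269102 0.18769174 0.10852462] near box [[0.51850463 0.21795413 0.1       ]]
jar [0.60559091 0.00189598]
tape [0.40170519 0.00180004]
cup [ 0.7615322  -0.00618522]
```

Both fits hold to within 1 px. The drawers are out 65 and 64 mm and the lid is at 0.68 rad. Next I work out the moves for the lid, using vertical, shut fingers that follow the lid's arc.

```bash
cat >> h.py <<'E'
from scipy.spatial.transform import Rotation as Ro
from workcell import status
d,b=pickle.load(open("fit.pkl","rb"))
def to(*targets,yaw=None):
    o=status.get_obs();R=Ro.from_euler("xyz",o["tcp_rot"],degrees=True).as_matrix()
    print("t",round(o["time"],2),"pos",np.round(o["ee_pos"],4),"F",np.round(o["wrist_force"],1),"q",np.round(o["q"]));print("axes(cols x,y,z)\n",np.round(R,3))
    for t in targets: print(np.round(t,4),"->",np.round(R.T@(np.array(t)-o["ee_pos"])*1000,1))
    if yaw is not None:   # turn about tool x bringing tool y along unit y
        yd=R.T@[-np.sin(yaw),np.cos(yaw),0]; a=np.degrees(np.arctan2(yd[2],yd[1]));print("turn",round((a+90)%180-90,1))
def lid(r,a,up=0): 
    q=b.copy();q[3]=a;P=lidpt(q,r,0);P[2]+=up;return P
E
python3 - <<'E'
from h import *
t=lid(.135,b[3],.06)
to(t,yaw=b[2])
E
```

```text
t 0.1 pos [0.1967 0.5134 0.2306] F [0.5 0.6 0.3] q [69.  5. 10. 95. -0. 90.]
axes(cols x,y,z)
 [[-0.     0.358  0.934]
 [-0.001  0.934 -0.358]
 [-1.    -0.001  0.   ]]
[0.5798 0.2067 0.2538] -> [ -23.  -149.5  467.5]
turn -10.5
```

```bash
python3 -m jog '-10 -15 47 -1; -25 -35 110 -3; -30 -54 170 -5; -30 -73 230 -7; -30 -92 288 -9; -30 -111 346 -10.5; -28 -128 400 -10.5; -25 -138 433 -10.5' 0 20
python3 - <<'E'
from h import *
to(lid(.135,b[3],.04),lid(.135,b[3],.015),lid(.135,b[3],0),lid(.135,.6),lid(.135,.4),lid(.135,.2),lid(.13,0),yaw=b[2])
E
```

```text
time: 1.1
ee_pos: [0.5535, 0.2276, 0.2555]
tcp_rot: [-134.4, 89.9, -144.9]
wrist_force: [-0.1, 0.6, 0.4]
opening: -0.0002
t 1.1 pos [0.5535 0.2276 0.2555] F [-0.1  0.6  0.4] q [22. 13. 21. 99. -0. 33.]
axes(cols x,y,z)
 [[-0.001  0.184  0.983]
 [-0.001  0.983 -0.184]
 [-1.    -0.001 -0.001]]
[0.5798 0.2067 0.2338] -> [ 21.6 -15.8  29.7]
[0.5798 0.2067 0.2088] -> [ 46.6 -15.7  29.8]
[0.5798 0.2067 0.1938] -> [ 61.6 -15.7  29.8]
[0.5724 0.208  0.1853] -> [ 70.2 -15.7  22.2]
[0.5578 0.2107 0.1627] -> [ 92.8 -15.8   7.4]
[0.5479 0.2125 0.1376] -> [117.9 -15.8  -2.7]
[0.548  0.2125 0.111 ] -> [144.5 -15.7  -2.5]
turn -0.1
```

```bash
python3 -m jog '0 -6 12 0; 8 -12 24 0; 20 -16 30 0; 32 -16 30 0; 40 -16 30 0; 46 -16 30 0; 51 -16 30 0; 55 -16 29 0'
python3 -m jog '5 0 -2 0; 10 0 -5 0; 15 0 -8 0; 20 0 -12 0; 25 0 -15 0; 30 0 -18 0; 35 0 -21 0; 40 0 -23 0'
python3 - <<'E'
from h import *
to(lid(.135,.2),lid(.13,0)); from workcell import camera
c=camera("scene");cv2.imwrite("pics/lid1.png",cv2.resize(c["color"][130:270,250:400,::-1],None,fx=4,fy=4,interpolation=cv2.INTER_CUBIC))
E
```

```text
time: 2.1
ee_pos: [0.5775, 0.2091, 0.2018]
tcp_rot: [32.3, 89.9, 21.9]
wrist_force: [-0.5, 0.5, 4.2]
opening: 0.0001
time: 3.1
ee_pos: [0.5544, 0.2131, 0.161]
tcp_rot: [174.7, 90.0, 164.2]
wrist_force: [0.6, 1.2, 2.0]
opening: -0.0001
t 3.1 pos [0.5544 0.2131 0.161 ] F [0.6 1.2 2. ] q [21. 10.  8. 88.  0. 31.]
axes(cols x,y,z)
 [[-0.     0.181  0.983]
 [ 0.     0.983 -0.181]
 [-1.     0.    -0.   ]]
[0.5479 0.2125 0.1376] -> [23.4 -1.7 -6.3]
[0.548  0.2125 0.111 ] -> [50.  -1.7 -6.2]
```

View pics/lid1.png

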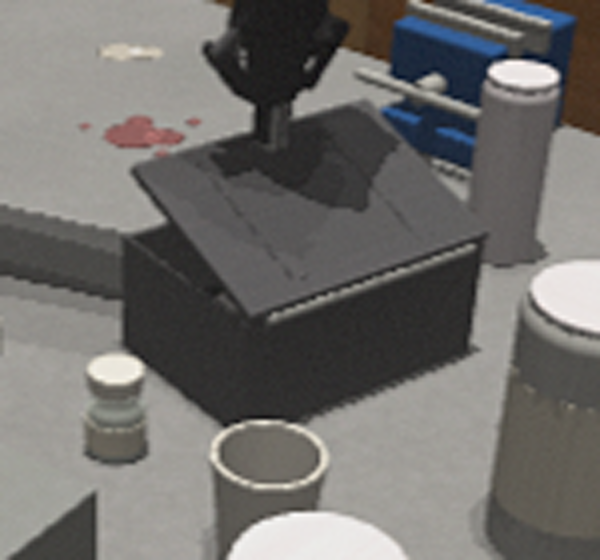

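The fingertip at (270,140) is on the outer half of the lid's top face, and the lid is coming down. I'll carry on more slowly.

```bash
python3 -m jog '5 0 -2 0; 10 0 -3 0; 15 0 -5 0; 20 0 -6 0; 25 0 -6 0; 30 0 -6 0; 35 0 -6 0; 39 0 -6 0'
python3 -m jog '2 0 0 0; 4 0 0 0; 5.5 0 0 0; 7 0 0 0; 8 0 0 0; 9 0 0 0; 10 0 0 0; 10.5 0 0 0'
```

```text
time: 4.15
ee_pos: [0.5487, 0.2141, 0.1218]
tcp_rot: [-153.0, 90.0, -163.5]
wrist_force: [-2.3, 0.4, 2.9]
opening: -0.0002
time: 5.15
ee_pos: [0.5488, 0.2141, 0.1117]
tcp_rot: [-158.2, 90.0, -168.7]
wrist_force: [-2.7, 0.0, 2.3]
opening: 0.0002
```

```bash
python3 -m jog '0.5 0 0 0; 1 0 0 0; 1.3 0 0 0; 1.6 0 0 0; 1.9 0 0 0; 2.2 0 0 0; 2.5 0 0 0; 2.5 0 0 0'
```

```text
time: 6.15
ee_pos: [0.5489, 0.2142, 0.111]
tcp_rot: [34.0, 89.9, 23.5]
wrist_force: [-6.3, -2.5, 14.1]
opening: 0.0001
```

The lid stopped at 0.111 m with 14 N on it, so it is seated. I'll lift off and work out the moves to the drawers.

```bash
python3 -m jog '-3 0 0 0; -8 0 0 0; -18 0 0 0; -32 0 0 0; -48 0 0 0; -62 0 0 0; -72 0 0 0; -76 0 0 0'
python3 - <<'E'
from h import *
P=lambda y,g,z:W(d,[(-.091-g,y,z)])[0]
to(P(.054,.1,.18),P(.054,.1,.06),P(.054,.065,.06),P(.054,0,.06),P(-.054,.1,.06),P(-.054,.0,.06),yaw=d[2])
E
```

```text
time: 7.15
ee_pos: [0.549, 0.2142, 0.1861]
tcp_rot: [29.9, 90.0, 19.5]
wrist_force: [-0.5, -0.6, -0.3]
opening: -0.0002
t 7.15 pos [0.549  0.2142 0.1861] F [-0.5 -0.6 -0.3] q [21. 10. 10. 91. -0. 32.]
axes(cols x,y,z)
 [[ 0.001  0.181  0.983]
 [ 0.     0.983 -0.181]
 [-1.     0.     0.001]]
[ 0.451  -0.2087  0.18  ] -> [   5.9 -433.7  -19.7]
[ 0.451  -0.2087  0.06  ] -> [ 125.9 -433.7  -19.8]
[ 0.4856 -0.2039  0.06  ] -> [ 125.9 -422.8   13.5]
[ 0.55   -0.1951  0.06  ] -> [ 126.  -402.4   75.2]
[ 0.4656 -0.3157  0.06  ] -> [ 125.9 -536.3   14.1]
[ 0.5647 -0.3021  0.06  ] -> [ 126.  -504.9  109. ]
turn -18.3
```

```bash
python3 -m jog '0 -40 -2 -2; 0 -95 -5 -5; 0 -150 -8 -8; 0 -205 -11 -11; 0 -260 -14 -14; 0 -315 -16 -16; 3 -370 -18 -18; 6 -410 -20 -18.3'
python3 - <<'E'
from h import *
P=lambda y,g,z:W(d,[(-.091-g,y,z)])[0]
to(P(.054,.1,.06),P(.054,.065,.06),P(.054,0,.06),yaw=d[2])
E
```

```text
time: 8.15
ee_pos: [0.4538, -0.1874, 0.1791]
tcp_rot: [-172.1, 90.0, -164.3]
wrist_force: [1.1, 0.2, -0.1]
opening: 0.0001
t 8.15 pos [ 0.4538 -0.1874  0.1791] F [ 1.1  0.2 -0.1] q [-22.  -4.  -5.  89.  -0. -30.]
axes(cols x,y,z)
 [[-0.    -0.136  0.991]
 [-0.     0.991  0.136]
 [-1.    -0.    -0.   ]]
[ 0.451  -0.2087  0.06  ] -> [119.1 -20.7  -5.7]
[ 0.4856 -0.2039  0.06  ] -> [119.  -20.7  29.3]
[ 0.55   -0.1951  0.06  ] -> [119.  -20.7  94.3]
turn -0.0
```

```bash
python3 -m jog '10 -10 -3 0; 30 -21 -6 0; 50 -21 -6 0; 70 -21 -6 0; 88 -21 -6 0; 103 -21 -6 0; 114 -21 -6 0; 119 -21 -6 0'
python3 -m jog '0 0 8 0; 0 0 16 0; 0 0 23 0; 0 0 28 0; 0 0 32 0; 0 0 36 0; 0 0 40 0; 0 0 45 0'
python3 -m jog '0 0 6 0; 0 0 12 0; 0 0 18 0; 0 0 24 0; 0 0 30 0; 0 0 36 0; 0 0 41 0; 0 0 45 0'
```

```text
time: 9.15
ee_pos: [0.4515, -0.2069, 0.0597]
tcp_rot: [148.0, 90.0, 155.8]
wrist_force: [-0.3, -0.1, -0.4]
opening: 0.0001
time: 10.15
ee_pos: [0.4963, -0.2008, 0.0603]
tcp_rot: [143.7, 90.0, 151.5]
wrist_force: [-1.7, 0.9, 1.3]
opening: -0.0001
time: 11.15
ee_pos: [0.5411, -0.1947, 0.0602]
tcp_rot: [152.0, 90.0, 159.9]
wrist_force: [-2.3, 1.2, 1.2]
opening: 0.0002
```

```bash
python3 -m jog '0 0 2 0; 0 0 4 0; 0 0 5 0; 0 0 6 0; 0 0 7 0; 0 0 7.5 0; 0 0 8 0; 0 0 8.5 0'
python3 -m jog '0 0 0.3 0; 0 0 0.6 0; 0 0 0.9 0; 0 0 1.2 0; 0 0 1.5 0; 0 0 1.8 0; 0 0 2 0; 0 0 2 0'
```

```text
time: 12.15
ee_pos: [0.5492, -0.1936, 0.0603]
tcp_rot: [169.8, 90.0, 177.7]
wrist_force: [-1.2, -0.3, -0.0]
opening: 0.0004
time: 13.15
ee_pos: [0.5512, -0.1934, 0.0603]
tcp_rot: [-40.9, 90.0, -33.0]
wrist_force: [-1.5, -0.1, -0.6]
opening: 0.0001
```

```bash
python3 -m jog '0 0 0.4 0; 0 0 0.8 0; 0 0 1.2 0; 0 0 1.6 0; 0 0 2 0; 0 0 2.4 0; 0 0 2.7 0; 0 0 2.7 0'
```

```text
time: 14.15
ee_pos: [0.5521, -0.1932, 0.0603]
tcp_rot: [178.8, 89.8, -173.4]
wrist_force: [-12.5, -0.2, 3.9]
opening: -0.0001
```

The left drawer hit its stop, with the push force rising to 12.5 N. I'll back off and do the right one.

```bash
python3 -m jog '0 0 -5 0; 0 0 -15 0; 0 0 -30 0; 0 0 -48 0; 0 0 -66 0; 0 0 -82 0; 0 0 -94 0; 0 0 -100 0'
python3 -m jog '0 -10 0 0; 0 -25 0 0; 0 -42 0 0; 0 -60 0 0; 0 -78 0 0; 0 -94 0 0; 0 -105 0 0; 0 -109 0 0'
python3 - <<'E'
from h import *
P=lambda y,g,z:W(d,[(-.091-g,y,z)])[0]
to(P(-.054,.064,.06),P(-.054,0,.06),yaw=d[2])
E
```

```text
time: 15.15
ee_pos: [0.4542, -0.2068, 0.0604]
tcp_rot: [-30.8, 90.0, -23.0]
wrist_force: [0.4, 0.3, 1.0]
opening: -0.0003
time: 16.15
ee_pos: [0.4697, -0.3152, 0.0601]
tcp_rot: [133.2, 90.0, 141.0]
wrist_force: [-0.2, 0.3, -0.7]
opening: 0.0002
t 16.15 pos [ 0.4697 -0.3152  0.0601] F [-0.2  0.3 -0.7] q [-34.   7.  -6.  76.   0. -42.]
axes(cols x,y,z)
 [[-0.    -0.136  0.991]
 [ 0.     0.991  0.136]
 [-1.     0.    -0.   ]]
[ 0.5013 -0.3108  0.06  ] -> [ 0.1  0.1 31.9]
[ 0.5647 -0.3021  0.06  ] -> [ 0.1  0.1 95.9]
turn 0.0
```

```bash
python3 -m jog '0 0 8 0; 0 0 16 0; 0 0 23 0; 0 0 28 0; 0 0 32 0; 0 0 36 0; 0 0 40 0; 0 0 45 0'
python3 -m jog '0 0 6 0; 0 0 12 0; 0 0 18 0; 0 0 24 0; 0 0 30 0; 0 0 36 0; 0 0 41 0; 0 0 45 0'
python3 -m jog '0 0 2 0; 0 0 4 0; 0 0 5 0; 0 0 6 0; 0 0 6.6 0; 0 0 7.2 0; 0 0 7.8 0; 0 0 8.2 0'
python3 -m jog '0 0 0.4 0; 0 0 0.8 0; 0 0 1.2 0; 0 0 1.6 0; 0 0 2 0; 0 0 2.2 0; 0 0 2.4 0; 0 0 2.4 0'
```

```text
time: 17.15
ee_pos: [0.5143, -0.3084, 0.0602]
tcp_rot: [139.8, 90.0, 147.6]
wrist_force: [-1.9, 0.5, 1.1]
opening: -0.0
time: 18.15
ee_pos: [0.5591, -0.3023, 0.0602]
tcp_rot: [151.5, 90.0, 159.4]
wrist_force: [-1.9, 1.4, 0.8]
opening: -0.0001
time: 19.15
ee_pos: [0.567, -0.3012, 0.0603]
tcp_rot: [142.6, 90.0, 150.4]
wrist_force: [-1.7, -0.1, -1.1]
opening: -0.0
time: 20.15
ee_pos: [0.5677, -0.3011, 0.0603]
tcp_rot: [175.7, 89.8, -176.5]
wrist_force: [-10.9, 0.1, 3.3]
opening: 0.0003
```

The right drawer is seated too, at 10.9 N. I'll back off, lift clear and check.

```bash
python3 -m jog '0 0 -3 0; 0 0 -10 0; 0 0 -25 0; 0 0 -45 0; 0 0 -65 0; -10 0 -80 0; -30 0 -95 0; -45 0 -100 0'
python3 -m jog '-20 0 -10 0; -45 0 -25 0; -75 0 -40 0; -105 0 -55 0; -130 0 -70 0; -145 0 -80 0; -150 0 -85 0; -150 0 -85 0'
python3 - <<'E'
from h import *
from workcell import camera
c=camera("top");pickle.dump(c,open("pics/top1.pkl","wb"));k=c["color"][...,::-1]
cv2.imwrite("pics/top1.png",cv2.resize(k[90:290,130:410],(800,571),interpolation=cv2.INTER_CUBIC))
c=camera("scene");k=c["color"][...,::-1]
cv2.imwrite("pics/sc1.png",cv2.resize(k[130:330,140:420],(800,571),interpolation=cv2.INTER_CUBIC))
E
```

```text
time: 21.15
ee_pos: [0.4699, -0.315, 0.1078]
tcp_rot: [-41.3, 89.9, -33.5]
wrist_force: [1.1, 0.2, 0.2]
opening: 0.0001
time: 22.15
ee_pos: [0.386, -0.3262, 0.255]
tcp_rot: [120.6, 90.0, 128.4]
wrist_force: [1.5, -0.5, 0.7]
opening: 0.0
```

View pics/top1.png

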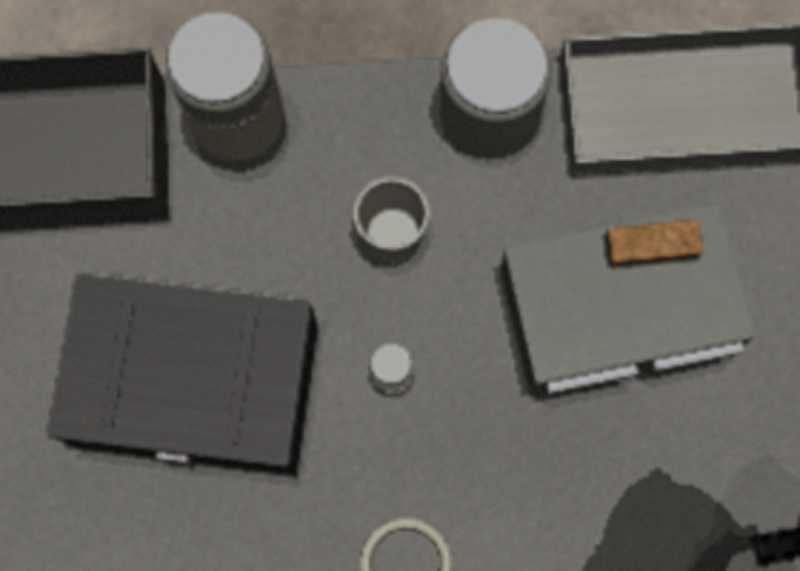

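View pics/sc1.png

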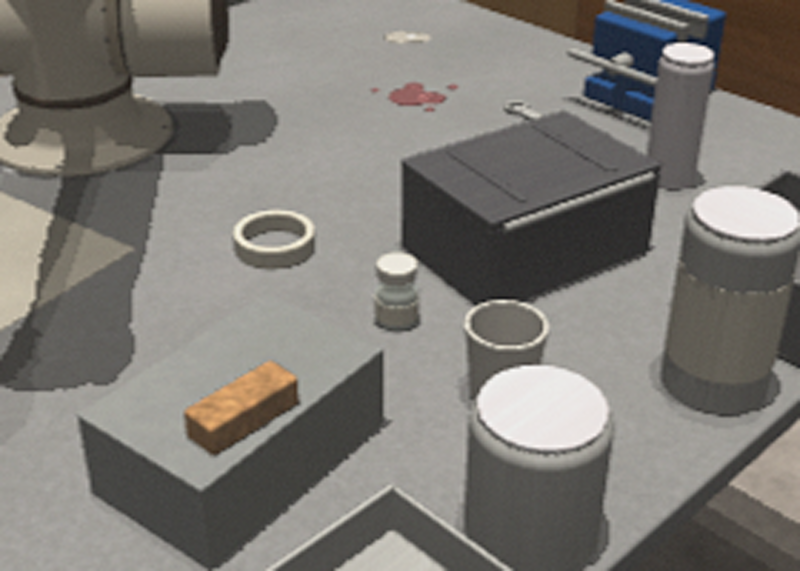

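Both pulls are in line against the unit front, from (548,390) to (637,372) and from (655,368) to (743,347). The lid lies flat on the box, and the bystanders appear unmoved.

```bash
python3 -c "
from workcell import bot;print(bot.job_done())"
```

```text
the job is handed in; nothing more can be done
None
```

Both drawers are fully home and the tool box lid is shut, and the job was handed in at about 22 s of the 64 s allowed. I used only the shut fingertips from outside: I pressed the outer half of the lid's top face down, then pushed each drawer in by its pull, slowing down near the end.

- **Lid:** it stopped at 0.111 m, the height given for shut, with about 14 N on it.
- **Drawers:** each hit a hard stop, the left at about 12.5 N and the right at about 11 N. The stops came about 2 to 3 mm past my image estimate, roughly what calibration and fingertip-thickness error would give.
- **Final pictures:** the top and scene views show the lid flat and the two pulls in line at the unit front. The sanding block, jar, cup and the other objects in view look where they were. I judged that by eye and did not re-measure them, and the screwdriver was outside both final pictures.

No check failed.

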